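Clear a gift-box lid and step its marks under the pointer

TASK

Wipe the three loose wooden offcuts right off the round lid and the carrier plate under it, onto whatever lies below, with the scraper block (not with the gripper itself), and stand the scraper on the bench again. Then, by the slide table's post, bring the lid's marks exactly under the fixed pointer one after another, pausing two seconds at each: first the disc, then the bar, and last the cross, which stays there. Do not press on the pointer stand and leave the jar, tin, carton and tape roll where they are.

Things in the scene. Friction and masses are not known exactly. Their poses are not given: they have to be found in the camera images.
- jig: x-y slide table, fixed: grey base plate 220 (x) x 400 (y) x 8 mm with two steel rails along y, tops at 18 mm. Origin: centre of its underside, on the bench; x points away from the robot, y along the long slide. On it the long slide, then the cross slide (carrier plate 132 x 128 mm, top 44 mm above the bench), which holds the round lid in its middle
- long_slide (a joint): travel of the carrier along the jig's -y axis, 0 to 0.26 m; 0 = the open loading end, growing towards the pointer; about 1.5 N of friction
- cross_slide (a joint): travel of the carrier along the jig's +x axis, -0.075 to 0.075 m; at 0 the lid centre is 20 mm to +x of the jig's centre line (and, with long_slide at 0, 115 mm to +y of the jig's origin); about 1.5 N of friction
- post_mid (a point): grip point on the upright black post, 16 mm in diameter, on a 50 mm wide tab of the carrier plate at its robot side, 84 mm to the jig's -x of the lid centre. The post rises 46 mm from the plate, 44 to 90 mm above the bench; this point is on its axis at 73 mm
- lid_top (a point): centre of the upper face of the round plain wooden lid, 124 mm in diameter, 8 mm thick, upper face 52 mm above the bench. It is clamped in the carrier at any angle (a stiff fit, not meant to be turned); the x axis points from the lid centre to the disc mark
- mark_disc (a point): centre of the dark burnt disc mark, 20 mm in diameter, on the lid's face 36 mm from its centre (35 mm for the other two marks); marks are flush and flat
- mark_bar (a point): centre of the dark burnt bar mark, 28 x 7 mm, on the lid's face
- mark_cross (a point): centre of the dark burnt cross (plus sign) mark, 24 mm over its arms, on the lid's face
- pointer_tip (a point): sharp lower tip of the fixed vertical steel pointer (10 mm thick), 63 mm above the bench, 11 mm over the lid's face. The pointer hangs from a 12 mm wide bracket on the pointer stand's lamp bar
- pointer: pointer stand, fixed; origin on the bench right under the pointer tip, axes as the jig's. Its grey lamp bar is 50 mm deep (x -80 to -30 mm), runs along y from -220 to +35 mm, underside 194 mm and top 225 mm above the bench; a 28 mm column at x -55, y -205 mm carries it. In some working positions the post stands under the bar: hold it with the gripper leaning back towards the robot
- scraper: white plastic scraper block, 0.15 kg: blade 124 (its x) x 24 (its y) x 18 mm high, with an upright square stem 22 x 22 mm in the middle, from 18 to 75 mm above the underside. Origin: centre of the underside; z up along the stem. It stands on the bench to the left of the slide table
- offcut_a: loose round wooden plug, 26 mm in diameter, 14 mm high, on the lid. Origin: centre of its underside
- offcut_b: loose wooden offcut 26 x 20 x 14 mm on the lid. Origin: centre of its underside
- offcut_c: loose wooden offcut 24 x 18 x 16 mm on the lid. Origin: centre of its underside
- jar: bystander: glass jar with a metal cap, 64 mm in diameter, 85 mm high. Origin: centre of its underside
- tin: bystander: round tin, 72 mm in diameter, 70 mm high. Origin: centre of its underside
- carton: bystander: small cardboard carton 80 x 60 x 35 mm. Origin: centre of its underside
- tape: bystander: roll of tape lying flat, 90 mm in diameter, 48 mm high. Origin: centre of its underside
There are look-alikes about, which are no part of the job. Of the things that look like the scraper, take the one that is farthest to the robot's right at the start.

How it is judged (in metres and radians):
On the way, in this order (a step that is already met when the one before it is completed fails the run):
1. the three offcuts are off the lid and off the carrier plate (height (world z) of each of offcut_a, offcut_b, offcut_c below 0.036 m), for 0.2 s.
2. the scraper stands upright on the bench, let go (height (world z) of scraper below 0.006 m and angle between scraper's own z axis and vertical below 0.15 rad and linear speed of scraper below 0.02 m/s and contact force between the fingers and scraper below 0.1 N), for 0.1 s.
3. the disc mark rests under the pointer (horizontal distance between mark_disc and pointer_tip below 0.005 m and velocity of joint long_slide between -0.005 and 0.005 m/s and velocity of joint cross_slide between -0.005 and 0.005 m/s), for 1 s.
4. the bar mark rests under the pointer (horizontal distance between mark_bar and pointer_tip below 0.005 m and velocity of joint long_slide between -0.005 and 0.005 m/s and velocity of joint cross_slide between -0.005 and 0.005 m/s), for 1 s.
5. the cross mark rests under the pointer (horizontal distance between mark_cross and pointer_tip below 0.005 m and velocity of joint long_slide between -0.005 and 0.005 m/s and velocity of joint cross_slide between -0.005 and 0.005 m/s), for 1 s.
At the end, for the whole second after the job is handed in: The cross mark is within 5 mm of the pointer tip horizontally with the slides at rest; the three offcuts lie lower than the carrier plate; the scraper stands upright on the bench, at rest (all of step 1 and all of step 5 and height (world z) of scraper below 0.006 m and angle between scraper's own z axis and vertical below 0.15 rad and linear speed of scraper below 0.02 m/s); the robot touches nothing.
It fails at once if the gripper pushes an offcut (contact force between the fingers and offcut_a above 0.5 N or contact force between the fingers and offcut_b above 0.5 N or contact force between the fingers and offcut_c above 0.5 N).
It fails at once if the robot or the scraper presses on the pointer stand (contact force between any of the arm, the fingers, scraper and pointer above 3 N).
It fails at once if a bystander is moved (distance of any of jar, tin, carton, tape from where it was at the start of the episode above 0.025 m).
It also fails if it takes over 72 s, if anything falls off the work surface, if the arm or the gripper's body presses on something with over 40 N, if the wrist force passes 120 N, or if a joint passes its speed limit or range.

ROBOT

A 6-joint arm with a two-finger parallel gripper is mounted at the origin on the work surface. World frame = base frame: x ahead of the robot, y to its left, z up, the work surface at z = 0. Lengths are in m, angles in degrees, forces in N, time in s.
With the tool pointing down it reaches from about 0.4 to 0.825 m from the base axis. Payload 7 kg.
Tool frame: the origin (TCP) lies at the centre of the arm's flange, where the gripper is bolted on; the fingertips stand 178 mm ahead of it and the grasp point (between the pads) lies 159 mm ahead of it; z points along the fingers, y is the line along which they close (so a half turn about z gives the same grasp; the last joint's range is limited). The gripper opens to 88 mm and grips with 3 to 60 N. Pads are 19 mm wide; open, the fingers measure 130 mm over their backs; the gripper's body (78 mm by 193 mm) begins 47 mm behind the grasp point.
Start: joints at [-50.586, 20.546, 0.682, 0, -70.136, -16.507], TCP at [0.263, -0.622, 0.405] pointing down, gripper open.
Joint ranges: [-176.03, 176.03], [-82.01, 121.73], [-58.28, 71.71], [-173.87, 95.51], [-174.79, -0.11], [-173.66, 173.66]. Speed limits (degrees/s): [136.94, 136.94, 172.46, 180, 180, 180].

INTERFACE

Orientations are given as [roll, pitch, yaw] about the fixed x, y, z axes, in that order (R = Rz(yaw) Ry(pitch) Rx(roll)).
In Python, from plant import telemetry, snapshot, workorder, nets gives the robot as it stands.
- The arm moves only by the shell command python3 -m creep 'ROWS'. ROWS is JSON, a list that holds one entry, the list of rows, each a list of 5 numbers: the shift along the tool's x, y, z normalised to -1 to 1, where 1 is 0.2 m, then the turn about the tool's z normalised to -1 to 1, where 1 is pi/2 rad, then the opening, from 0 (shut) to 1 (fully open). In form: [[[x, y, z, spin, hand], ...]]. A call has 1 to 8 rows; each row shifts and turns the commanded pose from where the row before left it, along the tool's axes as they then stand; what a row does not reach is not made up. A row lasts 1/12 s, in which the tool goes at most 41.7 mm and 7.16 degrees, less where a joint would pass 70% of its speed; a pose out of reach is approached as far as the arm can. A call with a number of a shift or a turn outside -1 to 1 is refused whole. A call with a gripper value outside its range is refused whole. The fingers move at their own pace and stop on an object; the grip force is fixed at half the most. Time passes only in rows, so rows that do not move let the fingers close. It gives the time, the measured TCP pose, the force, the opening and the grip force at its end, in the units of the state.
- telemetry.get_obs(): the state, without advancing time (a new reading comes with each control period).
- snapshot(name): name is "scene" or "top" or "wrist"; returns a dict with "frame" (400x640x3 uint8, red, green, blue), "fx", "fy", "cx", "cy" (pixels), "rvec" (rotation vector, rad) and "tvec" (3), from world to camera coordinates, as OpenCV has them; the wrist camera has in their place "mount" (4x4, takes a point from camera to tool coordinates, whose origin is the TCP and whose axes are the flange's). Camera axes: x right, y down, z forward; pixel columns grow to the right and rows downward; lengths in m; the calibration is good to about 2 mm. The wrist camera is an equidistant fisheye: a pixel r from the principal point sees the ray r / f radians off the axis. A picture is of the moment at which its call begins: read the wrist's pose just before it. There is no depth.
- workorder.close_job(): hands the job in; it is judged then, once.
Trained networks look in a picture, given as the dict that the camera call returned (one of the last four; its "shot" number tells which), for a name from the list of things; names that differ only in an ending like _2 or _b are one class to them, and where a whole thing is asked for, a point or a joint stands for the part that bears it (a point fixed in the world has none). Each returns a list of dicts, best first, with "confidence" (0 to 1); they miss things now and then, are a little off and sometimes report something else, mostly with a low value. They report only what shows in the picture. A call takes as long as a camera call. They do not tell look-alikes from the thing itself.
- nets.find_in(picture, query): "uv" ([column, row] in pixels, amid what is visible of it).
- nets.masks_of(picture, query): "region" (400x640 bool, what is visible of it) and "uv" ([column, row] in pixels, amid what is visible of it).
- nets.landmark_of(picture, query): "uv" ([column, row] in pixels: a listed point, or the origin of a listed thing).
The state is a dict: "clock": time; "joint_pos": joint angles; "qvel": joint speeds; "tau": joint torques, N m; "tool_pos": TCP position; "orientation": TCP orientation; "force": force on the tool from outside, world axes, zero at the start; "moment": the same for the moment, N m; "opening": finger opening in m; "gripper_force": force on a finger pad.
Only numpy, scipy, OpenCV 4.12 (cv2) and the standard library are available. Lean on these libraries where they do the work, as an engineer would, in place of code of your own. Each camera call takes 0.05 s, during which the arm holds its last target. There are 200 camera calls.

## Working session

There is one attempt and no reset: what is moved stays moved. The work goes in short steps, Python scripts to look and compute and a shell command to move; the robot and the scene stay as the last step left them, time stands still between calls to the robot, and variables do not carry over. Pictures are saved under pics/ and viewed, at most 10 in all, crops included, and the job is handed in when it is done.

```bash
ls; mkdir -p pics
cat > h.py <<'E'
import numpy as np, cv2
from plant import telemetry, snapshot, workorder, nets
from scipy.spatial.transform import Rotation as R
def save(p,n): cv2.imwrite('pics/'+n,p['frame'][:,:,::-1])
def ray(p,uv,obs=None):
    u=np.array(uv,float)
    if 'rvec' in p:
        Rm=cv2.Rodrigues(np.array(p['rvec'],float))[0]; t=np.array(p['tvec'],float)
        d=Rm.T@np.array([(u[0]-p['cx'])/p['fx'],(u[1]-p['cy'])/p['fy'],1]); return -Rm.T@t,d
    m=np.array(p['mount']); x=(u[0]-p['cx'])/p['fx']; y=(u[1]-p['cy'])/p['fy']; r=np.hypot(x,y)+1e-12
    d=np.array([np.sin(r)*x/r,np.sin(r)*y/r,np.cos(r)])
    T=R.from_euler('xyz',obs['orientation'],degrees=True).as_matrix()
    return T@m[:3,3]+np.array(obs['tool_pos']), T@m[:3,:3]@d
def atz(p,uv,z,obs=None):
    o,d=ray(p,uv,obs); return (o+d*(z-o[2])/d[2])
E
python3 - <<'E'
from h import *
o=telemetry.get_obs(); print(o)
Z=dict(jig=0,post_mid=.073,lid_top=.052,mark_disc=.052,mark_bar=.052,mark_cross=.052,pointer_tip=.063,pointer=0,scraper=0,offcut_a=.052,offcut_b=.052,offcut_c=.052,jar=0,tin=0,carton=0,tape=0)
for c in ['top','scene']:
    p=snapshot(c); save(p,c+'0.png'); print(c,ray(p,(p['cx'],p['cy'])),p['fx'])
    for q,z in Z.items():
        for r in nets.landmark_of(p,q)[:4]:
            if r['confidence']>.25: print(q,round(r['confidence'],2),np.round(r['uv']),np.round(atz(p,r['uv'],z),3)[:2])
E
```

```text
pics
{'clock': 0.0, 'joint_pos': array([-5.05884757e+01,  2.05915461e+01,  6.33311332e-01, -1.96845950e-02,
       -7.01347615e+01, -1.65066393e+01]), 'qvel': array([ 0.01658343, -0.02163255, -0.04479318,  0.14012134,  0.06911784,
       -0.04309733]), 'tau': array([ 7.48211664e-05, -5.82724750e+01,  2.93043673e+01,  6.99712202e+00,
        6.71414149e-03, -1.30416574e-04]), 'tool_pos': array([ 0.262632  , -0.62160209,  0.40371904]), 'orientation': array([ 1.79905578e+02, -8.68317777e-03, -1.57101812e+02]), 'force': array([-0.27687073, -0.29846812,  0.22056458]), 'moment': array([0.04213112, 0.01889555, 0.03359634]), 'gripper_force': 0.0, 'opening': 0.08740219719245608}
top (array([0.39619433, 0.00762013, 1.73461117]), array([ 0.08168771, -0.01569409, -0.9965344 ])) 515.4322347754805
jig 0.95 [329. 174.] [ 0.636 -0.033]
post_mid 0.56 [294. 187.] [0.578 0.081]
lid_top 0.82 [296. 164.] [0.659 0.077]
mark_disc 0.8 [295. 170.] [0.639 0.082]
mark_bar 0.75 [307. 160.] [0.673 0.042]
mark_bar 0.56 [292. 155.] [0.687 0.092]
mark_cross 0.79 [293. 155.] [0.686 0.088]
mark_cross 0.58 [362. 160.]
[... 942 characters left out ...]
39. 225.] [0.662 0.07 ]
lid_top 0.55 [173. 182.] [ 0.579 -0.439]
mark_disc 0.75 [344. 218.] [0.628 0.077]
mark_bar 0.77 [326. 226.] [0.674 0.037]
mark_cross 0.88 [347. 234.] [0.693 0.096]
scraper 0.85 [447. 234.] [0.555 0.352]
scraper 0.71 [490. 227.] [0.493 0.469]
offcut_a 0.63 [346. 220.] [0.634 0.082]
offcut_a 0.62 [339. 231.] [0.688 0.075]
offcut_a 0.54 [331. 226.] [0.672 0.051]
offcut_b 0.63 [346. 220.] [0.634 0.082]
offcut_b 0.62 [339. 231.] [0.688 0.075]
offcut_b 0.54 [331. 226.] [0.672 0.051]
offcut_c 0.63 [346. 220.] [0.634 0.082]
offcut_c 0.62 [339. 231.] [0.688 0.075]
offcut_c 0.54 [331. 226.] [0.672 0.051]
tin 0.63 [173. 184.] [ 0.512 -0.483]
tape 0.62 [297. 188.] [ 0.434 -0.103]
```

Run:
```python
import cv2
a=cv2.imread('pics/top0.png')[120:280,150:480]; b=cv2.imread('pics/scene0.png')[140:300,130:530]
a=cv2.resize(a,(800,388),interpolation=cv2.INTER_CUBIC); cv2.imwrite('pics/a.png',a)
b=cv2.resize(b,(800,320),interpolation=cv2.INTER_CUBIC);cv2.imwrite('pics/b.png',b)
```

```text
(no output)
```

View pics/a.png

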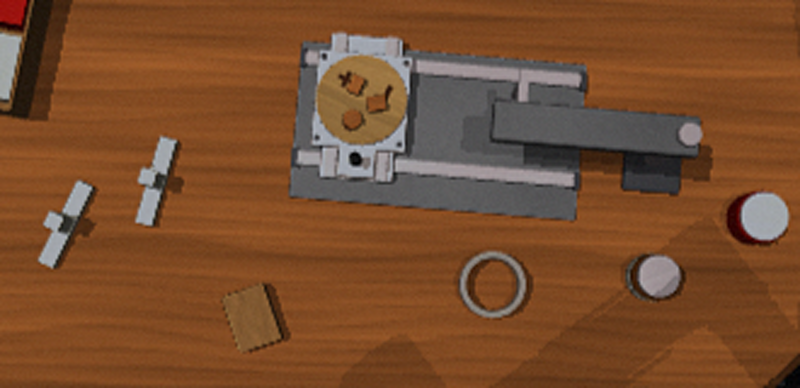

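View pics/b.png

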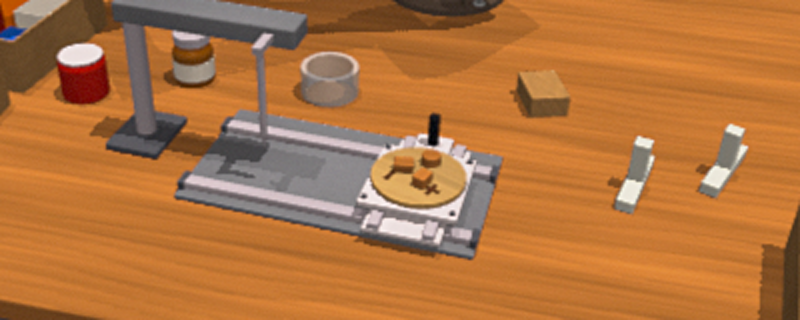

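Top view: the right-hand (nearer) scraper is at crop (157,180), about (0.558, 0.346), with its blade at about -15°. The lid at the open end carries three offcuts, the cross is near (345,78) and the bar near (388,95). The scene view agrees: the pointer hangs from the lamp bar, and the jar, tin, tape and carton are clear. Next I move over the scraper.

```bash
python3 -m creep '[[[-0.125,0.149,0,0,1],[-0.125,0.149,0,0,1],[-0.125,0.149,0,0,1],[-0.125,0.149,0,0,1],[-0.125,0.149,0,0,1],[-0.125,0.149,0,0,1],[-0.125,0.149,0,0,1],[-0.125,0.149,0,0,1]]]' >/dev/null
python3 -m creep '[[[-0.125,0.149,0,0,1],[-0.125,0.149,0,0,1],[-0.125,0.149,0,0,1],[-0.125,0.149,0,0,1],[-0.125,0.149,0,0,1],[-0.125,0.149,0,0,1],[-0.125,0.149,0,0,1],[-0.125,0.149,0,0,1]]]' 
python3 -m creep '[[[-0.125,0.149,0,0,1],[-0.125,0.149,0,0,1],[-0.125,0.149,0,0,1],[-0.125,0.149,0,0,1],[-0.125,0.149,0,0,1],[-0.125,0.149,0,0,1],[-0.125,0.149,0,0,1],[-0.125,0.149,0,0,1]]]' >/dev/null
python3 -m creep '[[[0,0,0,-0.071,1],[0,0,0,-0.071,1],[0,0,0,-0.071,1],[0,0,0,-0.071,1],[0,0,0,-0.071,1],[0,0,0,-0.071,1],[0,0,0,-0.071,1],[0,0,0,-0.071,1]]]'
python3 - <<'E'
from h import *
o=telemetry.get_obs(); p=snapshot('wrist'); save(p,'w1.png'); print(o['tool_pos'],o['orientation'],o['joint_pos'])
for z in [0,]:
  for r in nets.landmark_of(p,'scraper'): print(r['confidence'],r['uv'],atz(p,r['uv'],0,o))
for r in nets.masks_of(p,'scraper'):
  if r['confidence']<.4: continue
  ys,xs=np.nonzero(r['region']); c=np.c_[xs,ys].astype(float)
  P=np.array([atz(p,u,.018,o)[:2] for u in c[::5]]); print('mask',len(c),cv2.minAreaRect(P.astype(np.float32)*1000))
E
```

```text
clock: 3.03
tool_pos: [0.4455, -0.0249, 0.4053]
orientation: [-180.0, 0.1, -157.1]
force: [0.8, -0.5, -0.1]
opening: 0.0877
gripper_force: 0.0
clock: 4.37
tool_pos: [0.537, 0.2706, 0.4047]
orientation: [-180.0, 0.0, -105.7]
force: [-0.2, -0.4, 0.2]
opening: 0.0876
gripper_force: 0.0
[0.53700044 0.27059489 0.40472267] [-1.79996171e+02  7.20005819e-03 -1.05655765e+02] [ 4.53437152e+01  1.36641818e+01 -9.00939270e+00 -1.53908184e-04
 -6.73182719e+01 -6.09994210e+01]
mask 416 ((499.0378723144531, 478.2203369140625), (34.538291931152344, 122.6576919555664), 21.67367935180664)
mask 2346 ((553.694580078125, 361.734130859375), (60.08238983154297, 122.0213394165039), 75.85946655273438)
```

View pics/w1.png

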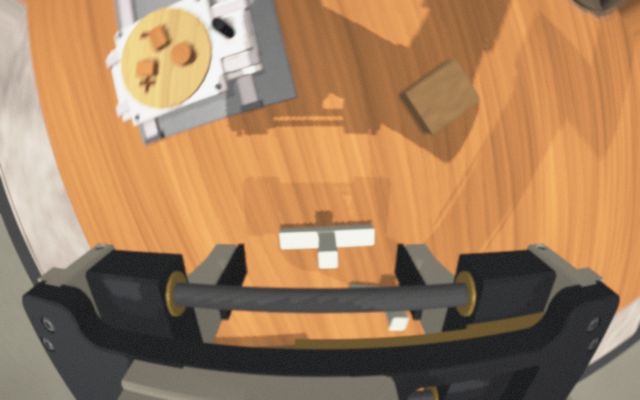

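Run:
```python
from h import *
o=telemetry.get_obs(); p=snapshot('wrist')
r=[r for r in nets.masks_of(p,'scraper') if r['region'].sum()>1500][0]['region'].astype(np.uint8)
ys,xs=np.nonzero(r); m=(ys<252); 
P=np.array([atz(p,u,.018,o)[:2] for u in np.c_[xs,ys][m]]); 
rect=cv2.minAreaRect((P*1000).astype(np.float32)); print(rect)
# stem top
s=np.c_[xs,ys][ys>258]; print(len(s), s.mean(0), atz(p,s.mean(0),.075,o))
img=p['frame'][200:290,260:400]; cv2.imwrite('pics/w1c.png',cv2.resize(img,None,fx=5,fy=5,interpolation=cv2.INTER_CUBIC)[:,:,::-1])
```

```text
((551.5360717773438, 349.78009033203125), (36.0999641418457, 122.3309326171875), 75.71491241455078)
167 [327.89820359 262.91017964] [0.551972   0.35408359 0.075     ]
```

View pics/w1c.png

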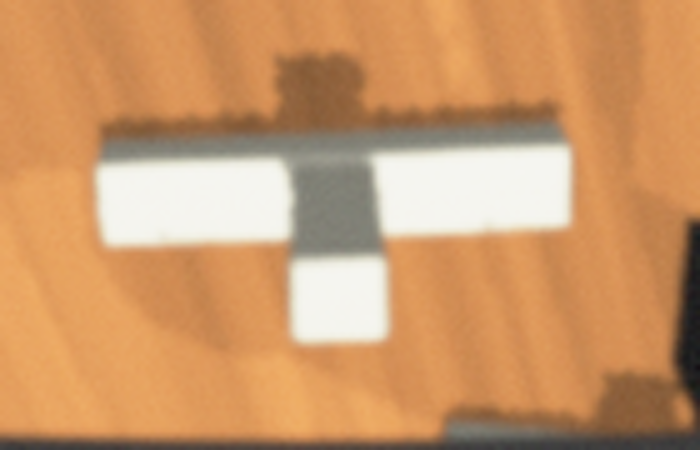

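The close-up shows the blade top with corners (97,160), (570,145), (570,228), (105,245) and the stem top centre at (339,299), all in crop pixels. I convert these to world positions.

Run:
```python
from h import *
o=telemetry.get_obs(); p=snapshot('wrist')
f=lambda c,z: atz(p,np.array(c)/5+[260,200],z,o)
C=[f(c,.018) for c in [(97,160),(570,145),(570,228),(105,245)]]
m=np.mean(C,0); d=(C[1]+C[2]-C[0]-C[3])/2; print(m,np.linalg.norm(d),np.degrees(np.arctan2(d[1],d[0])))
s=f((339,299),.075); print(s)
t=(m+s)/2; e=t-o['tool_pos']; T=R.from_euler('xyz',o['orientation'],degrees=True).as_matrix(); print('tool shift/0.2',T.T@e/.2, o['orientation'][2]-90)
```

```text
[0.55074505 0.35052171 0.018     ] 0.12247026921224759 165.9076564688056
[0.55104497 0.35011548 0.075     ]
tool shift/0.2 [-0.40233756  0.04446318  1.79101954] -196.1866107460442
```

```bash
python3 -m creep '[[[-0.134,0.015,0,-0.023,1],[-0.134,0.015,0,0,1],[-0.134,0.015,0,0,1],[0,0,0.18,0,1],[0,0,0.18,0,1],[0,0,0.18,0,1],[0,0,0.18,0,1],[0,0,0.14,0,1]]]' >/dev/null
python3 -m creep '[[[0,0,0.1,0,1],[0,0,0.035,0,1],[0,0,0,0,1],[0,0,0,0,0],[0,0,0,0,0],[0,0,0,0,0],[0,0,0,0,0],[0,0,0,0,0]]]' 
python3 -m creep '[[[0,0,0,0,0],[0,0,0,0,0],[0,0,0,0,0]]]'
python3 - <<'E'
from h import *
o=telemetry.get_obs(); print(o['tool_pos'],o['opening'],o['gripper_force'])
p=snapshot('top')
for q in ['jig','lid_top','post_mid']:
  for r in nets.landmark_of(p,q)[:2]: print(q,r['confidence'],r['uv'],atz(p,r['uv'],{'jig':0,'lid_top':.052,'post_mid':.073}[q]))
m=nets.masks_of(p,'jig')[0]['region']; ys,xs=np.nonzero(m)
P=np.array([atz(p,u,.008)[:2] for u in np.c_[xs,ys]]); print(cv2.minAreaRect((P*1000).astype(np.float32)))
E
```

```text
clock: 6.0
tool_pos: [0.5487, 0.3508, 0.2068]
orientation: [-180.0, 0.1, -103.9]
force: [-0.2, -0.6, -0.7]
opening: 0.0598
gripper_force: 0.0
clock: 6.25
tool_pos: [0.5486, 0.3506, 0.2058]
orientation: [-180.0, 0.0, -103.9]
force: [-0.2, 0.4, -0.7]
opening: 0.0398
gripper_force: 0.0
[0.54855125 0.35064357 0.20582296] 0.03978956166060018 0.0
jig 0.66 [328.8, 176.3] [ 0.62695628 -0.03231181  0.        ]
lid_top 0.96 [296.3, 160.5] [0.66925512 0.077343   0.052     ]
post_mid 0.75 [291.3, 186.3] [0.58098907 0.08995307 0.073     ]
((641.2493286132812, -38.11973571777344), (400.5388488769531, 234.80616760253906), 86.25077056884766)
```

```bash
python3 -m creep '[[[0,0,0,0,0],[0,0,0,0,0],[0,0,0,0,0],[0,0,0,0,0],[0,0,0,0,0],[0,0,0,0,0]]]' 
python3 -m creep '[[[0,0,-0.05,0,0],[0,0,-0.13,0,0],[0,0,-0.2,0,0],[0,0,-0.2,0,0],[0,0,-0.02,0,0],[0,0,0,0,0]]]'
python3 - <<'E'
from h import *
o=telemetry.get_obs(); p=snapshot('wrist'); save(p,'w2.png')
Z=dict(jig=0,lid_top=.052,post_mid=.073,offcut_a=.052,pointer_tip=.063,mark_disc=.052,mark_bar=.052,mark_cross=.052)
for q in Z:
  for r in nets.landmark_of(p,q)[:3]: print(q,round(r['confidence'],2),np.round(r['uv']),atz(p,r['uv'],Z[q],o).round(3))
m=nets.masks_of(p,'lid_top')
for r in m[:1]: 
  c=max(cv2.findContours(r['region'].astype(np.uint8),0,1)[0],key=len)[:,0]; P=np.array([atz(p,u,.052,o)[:2] for u in c]); print(cv2.minEnclosingCircle((P*1000).astype(np.float32)),o['tool_pos'])
E
```

```text
clock: 7.0
tool_pos: [0.5486, 0.3506, 0.2056]
orientation: [180.0, 0.0, -103.9]
force: [0.7, -0.5, -0.4]
opening: 0.0218
gripper_force: 30.0
clock: 7.5
tool_pos: [0.549, 0.3511, 0.3301]
orientation: [-179.8, 0.3, -103.9]
force: [-0.4, -0.5, -2.4]
opening: 0.0219
gripper_force: 30.0
((683.2098999023438, 106.24421691894531), 50.174617767333984) [0.54895514 0.35113651 0.33009533]
```

View pics/w2.png

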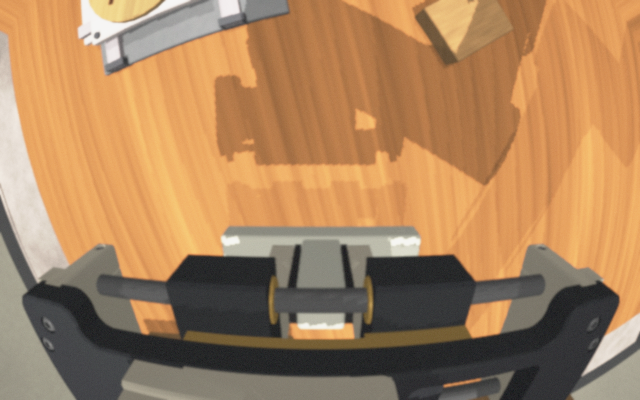

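Holding the scraper level (blade edge-on at rows 230-245). The lid is out of view here, so I measure from the earlier wrist picture: jig left-end corners at about (148,143) and (297,97), lid circle centred near (166,58).

Run:
```python
from h import *
p=snapshot('wrist'); o=dict(tool_pos=[.53700,.27059,.40472],orientation=[180,0,-105.656])
f=lambda u,z: atz(p,u,z,o)[:2].round(4)
A,B=f((148,143),.004),f((297,97),.008); print('jig corners',A,B,np.linalg.norm(A-B),np.degrees(np.arctan2(*(A-B)[::-1])))
for u in [(158,38),(182,53),(147,68)]: print('off',f(u,.066))
img=cv2.imread('pics/w1.png'); hsv=cv2.cvtColor(img,cv2.COLOR_BGR2HSV)
# lid mask: lighter yellow wood inside window
w=np.zeros(img.shape[:2],np.uint8); w[5:112,112:216]=1
m=((hsv[:,:,0]>14)&(hsv[:,:,0]<26)&(hsv[:,:,1]>70)&(hsv[:,:,2]>150)).astype(np.uint8)*w
c=max(cv2.findContours(m,0,1)[0],key=cv2.contourArea)[:,0]; P=np.array([f(u,.052) for u in c]); print(cv2.minEnclosingCircle((P*1000).astype(np.float32)), cv2.fitEllipse((P*1000).astype(np.float32)))
print('post top',f((222,26),.09))
```

```text
jig corners [0.7497 0.1588] [0.5371 0.1686] 0.21282575032171272 -2.639235408189138
off [0.662  0.0537]
off [0.6383 0.0836]
off [0.6847 0.0816]
((668.2684936523438, 72.20651245117188), 61.844791412353516) ((668.6294555664062, 72.61607360839844), (117.7017822265625, 121.99554443359375), 32.15826416015625)
post top [0.5819 0.0812]
```

```bash
python3 -m creep '[[[0,0,0,-0.054,0],[0,0,0,-0.054,0],[0.165,-0.07,0,0,0],[0.165,-0.07,0,0,0],[0.165,-0.07,0,0,0],[0.165,-0.07,0,0,0],[0.165,-0.07,0,0,0],[0.165,-0.07,0,0,0]]]' >/dev/null
python3 -m creep '[[[0.165,-0.07,0,0,0],[0.165,-0.07,0,0,0],[0.165,-0.07,0,0,0],[0.165,-0.07,0,0,0],[0,0,0,0,0],[0,0,0,0,0]]]'
python3 - <<'E'
from h import *
o=telemetry.get_obs(); print(o['tool_pos'],o['orientation'])
p=snapshot('scene'); cv2.imwrite('pics/s2.png',cv2.resize(p['frame'][100:300,230:450],(770,700))[:600,:,::-1])
E
```

```text
clock: 9.22
tool_pos: [0.6644, 0.0091, 0.3251]
orientation: [180.0, -0.0, -94.4]
force: [-1.0, -0.2, -1.1]
opening: 0.0219
gripper_force: 30.0
[0.66442084 0.0091158  0.325081  ] [ 1.79956199e+02 -1.80692209e-02 -9.43812557e+01]
```

View pics/s2.png

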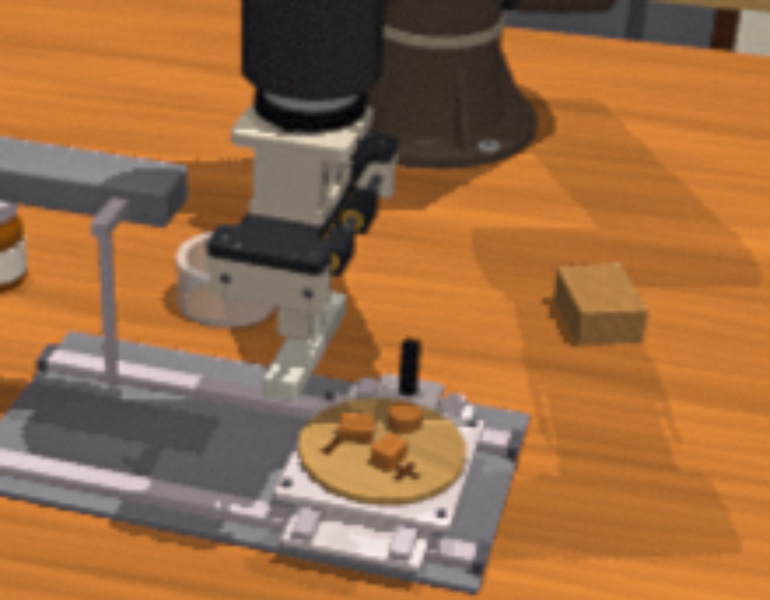

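```bash
python3 -m creep '[[[0,0,0.12,0,0],[0,0,0.12,0,0],[0,0,0.06,0,0],[0,0,0.022,0,0],[0,0,0,0,0],[0,0,0,0,0]]]' 
python3 -m creep '[[[-0.05,0,0,0,0],[-0.05,0,0,0,0],[-0.05,0,0,0,0],[-0.05,0,0,0,0],[-0.05,0,0,0,0],[-0.05,0,0,0,0],[-0.05,0,0,0,0],[-0.05,0,0,0,0]]]' 
python3 -m creep '[[[-0.05,0,0,0,0],[-0.05,0,0,0,0],[-0.05,0,0,0,0],[-0.05,0,0,0,0],[-0.05,0,0,0,0],[-0.05,0,0,0,0],[-0.05,0,0,0,0],[-0.05,0,0,0,0]]]'
python3 - <<'E'
from h import *
p=snapshot('scene'); cv2.imwrite('pics/s3.png',cv2.resize(p['frame'][160:300,280:470],(780,574))[:600,:,::-1])
E
```

```text
clock: 9.77
tool_pos: [0.6645, 0.012, 0.2621]
orientation: [-180.0, -0.0, -94.1]
force: [-0.1, -0.2, -0.9]
opening: 0.0217
gripper_force: 30.0
clock: 10.43
tool_pos: [0.67, 0.0922, 0.2613]
orientation: [180.0, -0.0, -94.2]
force: [0.3, -0.3, -1.0]
opening: 0.022
gripper_force: 30.0
clock: 11.1
tool_pos: [0.6758, 0.1719, 0.2612]
orientation: [180.0, -0.0, -94.2]
force: [0.2, -0.7, -3.2]
opening: 0.0217
gripper_force: 30.0
```

View pics/s3.png

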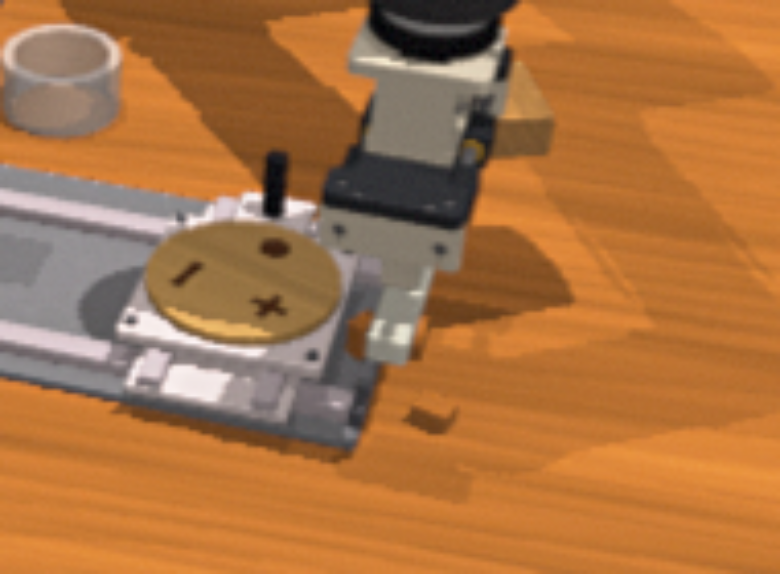

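The lid is clear, with the disc, bar and cross all showing at (275,247), (187,274) and (268,305). One offcut lies on the bench at (430,415). I carry the scraper back towards its old place and check the offcuts.

```bash
python3 -m creep '[[[-0.117,0.02,0,0,0],[-0.117,0.1,-0.05,0,0],[-0.117,0.115,-0.05,0,0],[-0.117,0.115,0,0,0],[-0.117,0.115,0,0,0],[-0.117,0.115,0,0,0],[-0.117,0.112,0,0,0],[0,0,0,0,0]]]'
python3 - <<'E'
from h import *
o=telemetry.get_obs(); print(o['tool_pos'])
p=snapshot('scene'); q=snapshot('top')
for P in (p,q):
  for r in nets.masks_of(P,'offcut_a'): print('off',round(r['confidence'],2),np.round(r['uv']),r['region'].sum(),atz(P,r['uv'],.007).round(3))
cv2.imwrite('pics/s4.png',cv2.resize(p['frame'][150:300,280:500],(792,540))[:600,:,::-1])
E
```

```text
clock: 11.82
tool_pos: [0.5468, 0.3484, 0.2817]
orientation: [-180.0, 0.1, -94.0]
force: [0.3, -1.3, -1.3]
opening: 0.0219
gripper_force: 30.0
[0.54676242 0.34836    0.28168055]
off 0.56 [385. 261.] 76 [0.72  0.199 0.007]
off 0.38 [369. 242.] 95 [0.657 0.15  0.007]
off 0.16 [298. 165.] 1712 [0.662 0.074 0.007]
```

View pics/s4.png

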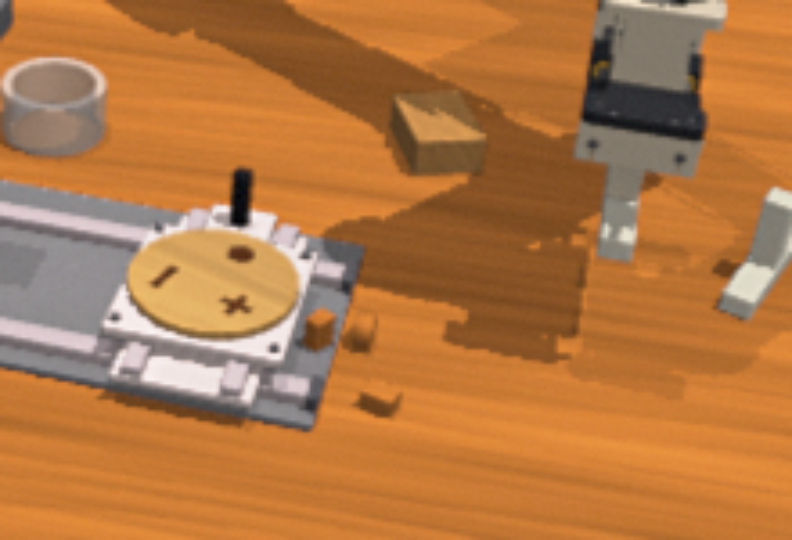

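All three offcuts are off the carrier: (320,328) on the base plate's end, (360,332) and (380,400) on the bench. I set the scraper down.

```bash
python3 -m creep '[[[0,0,0.12,0,0],[0,0,0.12,0,0],[0,0,0.08,0,0],[0,0,0.03,0,0],[0,0,0.02,0,0],[0,0,0,0,0],[0,0,0,0,0]]]'
```

```text
clock: 12.6
tool_pos: [0.5504, 0.3443, 0.2081]
orientation: [-179.9, 0.0, -94.2]
force: [0.4, 0.7, -1.2]
opening: 0.0219
gripper_force: 30.0
```

```bash
python3 -m creep '[[[0,0,0.011,0,0],[0,0,0,0,0],[0,0,0,0,0],[0,0,0,0,0.5],[0,0,0,0,0.7],[0,0,0,0,1],[0,0,0,0,1],[0,0,0,0,1]]]' 
python3 -m creep '[[[0,0,-0.1,0,1],[0,0,-0.2,0,1],[0,0,-0.2,0,1],[0,0,-0.2,0,1],[0,0,-0.2,0,1],[0,0,-0.1,0,1]]]' 
python3 -m creep '[[[0.2,0,0,0,1],[0.2,0,0,0,1],[0.2,0,0,0,1],[0.2,0,0,0,1],[0.2,0,0,0,1],[0,0,0,0,1]]]'
python3 - <<'E'
from h import *
o=telemetry.get_obs(); p=snapshot('wrist'); save(p,'w5.png'); print(o['tool_pos'],o['orientation'])
np.save('o5.npy',[o],allow_pickle=True)
Z=dict(jig=0,lid_top=.052,post_mid=.073,pointer_tip=.063,pointer=0,mark_disc=.052,mark_bar=.052,mark_cross=.052,scraper=0)
for q in Z:
  for r in nets.landmark_of(p,q)[:2]: print(q,round(r['confidence'],2),np.round(r['uv'],1),atz(p,r['uv'],Z[q],o).round(4))
E
```

```text
clock: 13.27
tool_pos: [0.5497, 0.3444, 0.2052]
orientation: [-180.0, 0.0, -94.2]
force: [-0.8, 0.0, -0.9]
opening: 0.0493
gripper_force: 0.0
clock: 13.77
tool_pos: [0.5502, 0.3445, 0.4112]
orientation: [-179.7, 0.3, -94.1]
force: [1.2, 1.1, 1.1]
opening: 0.0863
gripper_force: 0.0
clock: 14.27
tool_pos: [0.5337, 0.1397, 0.4056]
orientation: [180.0, -0.0, -94.4]
force: [-0.5, 1.0, -0.7]
opening: 0.0874
gripper_force: 0.0
[0.5337465  0.13967725 0.40564009] [ 1.79977715e+02 -2.22692402e-02 -9.43658443e+01]
jig 0.9 [226.1  46.8] [ 0.638  -0.0366  0.    ]
lid_top 0.72 [196.2 135.8] [0.6685 0.0704 0.052 ]
post_mid 0.82 [264.6 134.9] [0.5851 0.0773 0.073 ]
pointer_tip 0.61 [319.6 310. ] [0.5463 0.3005 0.063 ]
mark_disc 0.86 [227.  143.6] [0.6326 0.0837 0.052 ]
mark_cross 0.87 [180.1 157.1] [0.693  0.0922 0.052 ]
scraper 0.86 [321.1 311.5] [0.5481 0.3517 0.    ]
```

View pics/w5.png

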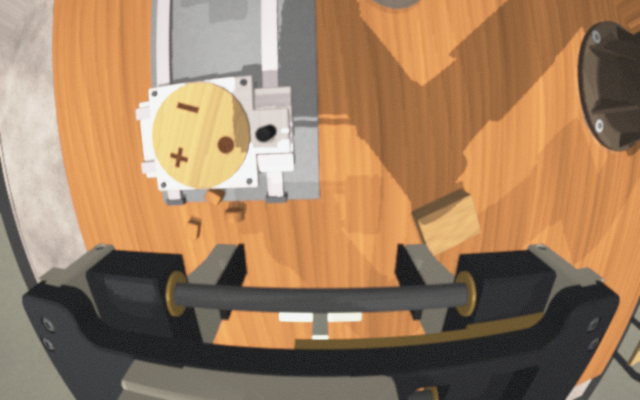

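The wrist view shows the disc at (226,145), bar at (187,108) and cross at (179,157), and the scraper stands on the bench. Next I move so the wrist camera sees the pointer.

```bash
python3 -m creep '[[[0.2,0,0,0,1],[0.2,0,0,0,1],[0.2,0,0,0,1],[0.2,0,0,0,1],[0,0,0,0,1],[0,0,0,0,1]]]'
python3 - <<'E'
from h import *
o5=np.load('o5.npy',allow_pickle=True)[0]
o=telemetry.get_obs(); p=snapshot('wrist'); save(p,'w6.png'); print(o['tool_pos'],o['orientation'])
print('bar5',atz(p,(187,108),.052,o5).round(4))
Z=dict(jig=0,lid_top=.052,post_mid=.073,pointer_tip=.063,pointer=0,mark_disc=.052,mark_bar=.052,mark_cross=.052)
for q in Z:
  for r in nets.landmark_of(p,q)[:2]: print(q,round(r['confidence'],2),np.round(r['uv'],1),atz(p,r['uv'],Z[q],o).round(4))
np.save('o6.npy',[o],allow_pickle=True)
a=p['frame'][0:300,100:500]; cv2.imwrite('pics/w6c.png',cv2.resize(a,(800,600),interpolation=cv2.INTER_CUBIC)[:,:,::-1])
E
```

```text
clock: 15.27
tool_pos: [0.5233, -0.0162, 0.4051]
orientation: [-180.0, -0.0, -94.3]
force: [-0.1, -0.1, 0.5]
opening: 0.0876
gripper_force: 0.0
[ 0.52328102 -0.01622466  0.40511346] [-1.79996848e+02 -1.09853814e-03 -9.43473636e+01]
bar5 [0.6758 0.0372 0.052 ]
jig 0.55 [231.4 166.2] [ 0.6368 -0.0376  0.    ]
jig 0.53 [212.5 259.9] [0.6898 0.0962 0.    ]
lid_top 0.84 [209.8 262.4] [0.6709 0.073  0.052 ]
post_mid 0.55 [275.2 271.6] [0.5827 0.0775 0.073 ]
mark_disc 0.78 [239.8 268.3] [0.632  0.0828 0.052 ]
mark_bar 0.67 [198.  235.9] [0.6787 0.0356 0.052 ]
```

View pics/w6c.png

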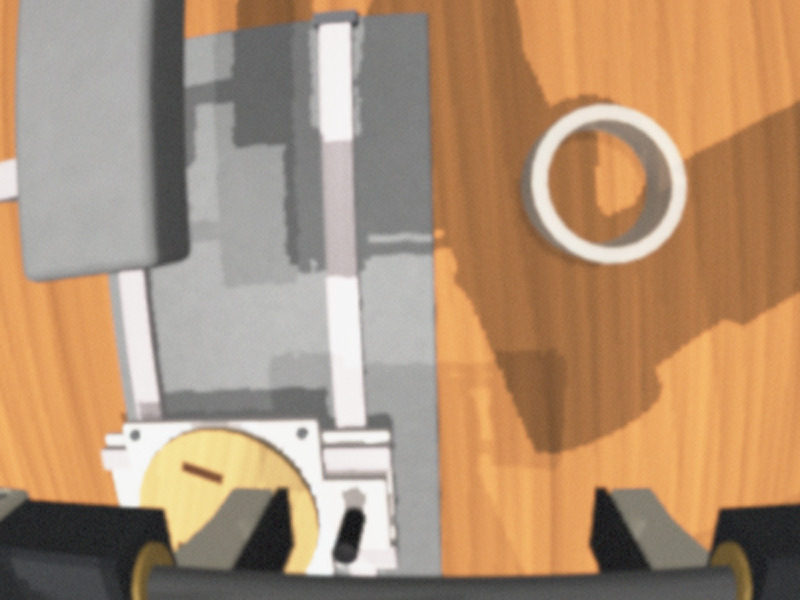

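The lamp bar's end shows at crop (30,280) to (155,268), but the bar hides the pointer from here. I compute the pointer from the bar's corners and from the scene picture.

Run:
```python
from h import *
o=np.load('o6.npy',allow_pickle=True)[0]; p=snapshot('wrist')
f=lambda c,z: atz(p,np.array(c)/2+[100,0],z,o)
a,b=f((30,280),.225),f((155,268),.225); d=b-a; print(a,b,np.linalg.norm(d),np.degrees(np.arctan2(-d[1],-d[0])))
e=f((185,10),.225);g=f((20,10),.225); print('long edges dir',np.degrees(np.arctan2((a-g)[1],(a-g)[0]))-90)
c1,c2=f((428,14),.008),f((440,560),.008); print('base edge',c1,c2,np.degrees(np.arctan2((c2-c1)[1],(c2-c1)[0]))-90)
th=np.radians(-4.2); X=np.array([np.cos(th),np.sin(th)]);Y=np.array([-np.sin(th),np.cos(th)])
print('ptr from bar',a[:2]+.03*X-.035*Y,b[:2]+.08*X-.035*Y)
q=snapshot('scene'); fr=q['frame']; print('scene guess',atz(q,(261.5,208.5),.063))
fx=cv2.resize(fr[150:230,235:320],None,fx=7,fy=7,interpolation=cv2.INTER_CUBIC); cv2.imwrite('pics/s6.png',fx[:,:,::-1])
```

```text
[ 0.64018646 -0.09934995  0.225     ] [ 0.59553577 -0.09600691  0.225     ] 0.044775660297268774 -4.281800010624175
long edges dir -1.995351882478687
base edge [ 0.51452557 -0.22797109  0.008     ] [0.53459863 0.13254342 0.008     ] -3.1868774280764853
ptr from bar [ 0.66754255 -0.1364531 ] [ 0.67275759 -0.13677197]
scene guess [ 0.65759378 -0.14170174  0.063     ]
```

View pics/s6.png

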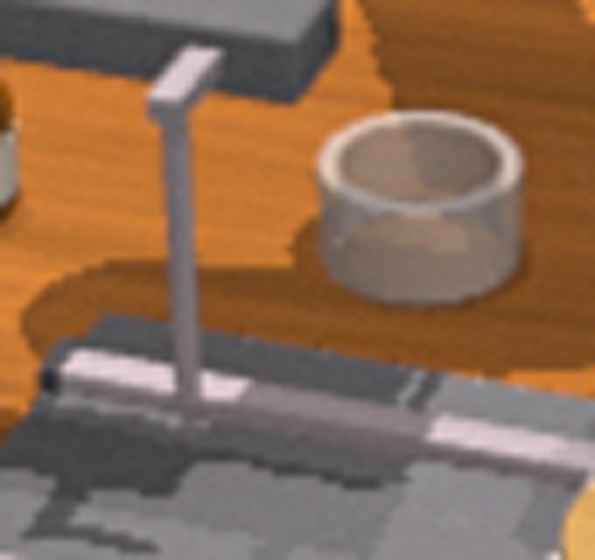

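I now have enough geometry: pointer at about (0.670, -0.137) and post at (0.5835, 0.078). Next I grip the post in the open.

```bash
python3 -m creep '[[[-0.164,-0.088,0,0,1],[-0.164,-0.088,0,0,1],[-0.164,-0.088,0,0,1],[0,0,0.18,0,1],[0,0,0.18,0,1],[0,0,0.08,0,1],[0,0,0,0,1],[0,0,0,0,1]]]'
python3 - <<'E'
from h import *
o=telemetry.get_obs(); p=snapshot('wrist'); print(o['tool_pos'],o['orientation'])
Z=dict(lid_top=.052,post_mid=.073,mark_disc=.052,mark_bar=.052,mark_cross=.052)
for q in Z:
  for r in nets.landmark_of(p,q)[:2]: print(q,round(r['confidence'],2),np.round(r['uv'],1),atz(p,r['uv'],Z[q],o).round(4))
E
```

```text
clock: 16.48
tool_pos: [0.5834, 0.0797, 0.3167]
orientation: [179.9, -0.1, -94.2]
force: [0.3, -0.6, 0.4]
opening: 0.0878
gripper_force: 0.0
[0.58343396 0.07969066 0.31670448] [ 1.79921888e+02 -7.81874408e-02 -9.41572969e+01]
lid_top 0.64 [218.2 207.8] [0.6702 0.07   0.052 ]
post_mid 0.78 [320.8 219.2] [0.5822 0.0785 0.073 ]
mark_disc 0.97 [258.9 221. ] [0.6356 0.0844 0.052 ]
mark_disc 0.33 [202.5 164.3] [0.6781 0.0309 0.052 ]
mark_bar 0.64 [206.9 166. ] [0.6743 0.0328 0.052 ]
mark_cross 0.83 [199.6 232.2] [0.6927 0.0917 0.052 ]
```

```bash
python3 -m creep '[[[0,0,0.15,0,0.7],[0,0,0.13,0,0.7],[0,0,0.08,0,0.7],[0,0,0.033,0,0.7],[0,0,0,0,0.6],[0,0,0,0,0],[0,0,0,0,0],[0,0,0,0,0]]]' 
python3 -m creep '[[[0,0,0,0,0],[0,0,0,0,0],[0,0,0,0,0],[0,0,0,0,0],[0,0,0,0,0],[0,0,0,0,0],[0,0,0,0,0]]]'
```

```text
clock: 17.45
tool_pos: [0.5838, 0.0798, 0.2399]
orientation: [-179.9, 0.1, -94.2]
force: [0.1, 0.6, 0.2]
opening: 0.0402
gripper_force: 0.0
clock: 18.03
tool_pos: [0.5835, 0.0796, 0.2389]
orientation: [-180.0, 0.0, -94.2]
force: [-0.3, -0.2, 4.2]
opening: 0.0154
gripper_force: 30.0
```

```bash
python3 -m creep '[[[0,-0.05,0,0,0],[0,-0.07,0,0,0],[0,-0.07,0,0,0],[0,-0.05,0,0,0],[0,-0.02,0,0,0],[0.05,0,0,0,0],[0.08,0,0,0,0],[0.1,0,0,0,0]]]' 
python3 -m creep '[[[0.1,0,0,0,0],[0.1,0,0,0,0],[0.08,0,0,0,0],[0.06,0,0,0,0],[0.03,0,0,0,0],[0,0,0,0,0],[0,0,0,0,0]]]'
python3 - <<'E'
from h import *
o=telemetry.get_obs(); p=snapshot('wrist'); save(p,'w7.png'); print(o['tool_pos'],o['orientation'])
Z=dict(lid_top=.052,post_mid=.073,mark_disc=.052,mark_bar=.052,mark_cross=.052,pointer_tip=.063)
for c in (p,snapshot('scene'),snapshot('top')):
 for q in Z:
  for r in nets.landmark_of(c,q)[:2]: print(q,round(r['confidence'],2),np.round(r['uv'],1),atz(c,r['uv'],Z[q],o).round(4))
E
```

```text
clock: 18.7
tool_pos: [0.6327, 0.0307, 0.2389]
orientation: [-179.9, 0.1, -94.1]
force: [2.4, 2.5, 3.3]
opening: 0.0154
gripper_force: 30.0
clock: 19.28
tool_pos: [0.6266, -0.0443, 0.2388]
orientation: [-180.0, -0.0, -94.2]
force: [0.2, -1.7, 4.7]
opening: 0.0151
gripper_force: 30.0
[ 0.62658588 -0.04431302  0.23884719] [-1.79971788e+02 -2.71421038e-02 -9.42087680e+01]
mark_cross 0.88 [161.1 278.4] [ 0.738  -0.0298  0.052 ]
lid_top 0.97 [289.5 229.3] [ 0.7127 -0.0489  0.052 ]
post_mid 0.67 [297.6 206.1] [ 0.6359 -0.0482  0.073 ]
mark_disc 0.77 [293.5 223.1] [ 0.6845 -0.0462  0.052 ]
mark_disc 0.39 [297.1 205.2] [ 0.6022 -0.0586  0.052 ]
mark_bar 0.63 [273.9 229.1] [ 0.722  -0.0873  0.052 ]
mark_cross 0.79 [294.8 237.6] [ 0.7421 -0.0269  0.052 ]
mark_cross 0.29 [222.2 179.7] [ 0.5296 -0.3076  0.052 ]
pointer_tip 0.56 [264.2 217. ] [ 0.6927 -0.1225  0.063 ]
pointer_tip 0.46 [364.5 241.5] [0.7273 0.1443 0.063 ]
lid_top 0.75 [330.4 175.4] [ 0.6232 -0.0363  0.052 ]
lid_top 0.54 [262.6 148.7] [0.7051 0.1895 0.052 ]
pointer_tip 0.74 [359.6 161.8] [ 0.6695 -0.1306  0.063 ]
```

```bash
python3 -m creep '[[[0,0,0,0,0.5],[0,0,0,0,0.5],[0,0,0,0,0.5],[0,0,-0.16,0,0.5],[0,0,-0.17,0,0.3],[0,0,-0.17,0,0],[0,0,-0.17,0,0],[0,0,-0.17,0,0]]]' 
python3 -m creep '[[[-0.1265,-0.136,0,0,0],[-0.1265,-0.136,0,0.07,0],[-0.125,-0.14,0,0,0],[-0.12,-0.15,0,0.07,0],[0,0,0,0.078,0],[0,0,0,0.078,0],[0,0,0,0.078,0],[0,0,0,0.078,0]]]' 
python3 -m creep '[[[0,0,0,0.078,0],[0,0,0,0.078,0],[0,0,0,0.078,0],[0,0,0,0.078,0],[0,0,0,0.078,0],[0,0,0,0.078,0],[0,0,0,0.078,0],[0,0,0,0,0]]]'
python3 - <<'E'
from h import *
o=telemetry.get_obs(); p=snapshot('wrist'); save(p,'w8.png'); print(o['tool_pos'],o['orientation'])
np.save('o8.npy',[o],allow_pickle=True)
Z=dict(lid_top=.052,post_mid=.073,mark_disc=.052,mark_bar=.052,mark_cross=.052,pointer_tip=.063,pointer=0,jig=0)
for c in (p,):
 for q in Z:
  for r in nets.landmark_of(c,q)[:2]: print(q,round(r['confidence'],2),np.round(r['uv'],1),atz(c,r['uv'],Z[q],o).round(4))
E
```

```text
clock: 21.0
tool_pos: [0.6258, -0.0437, 0.4075]
orientation: [179.9, -0.0, -94.2]
force: [1.1, 0.6, -0.7]
opening: 0.0207
gripper_force: 0.0
clock: 21.67
tool_pos: [0.7503, 0.0408, 0.4048]
orientation: [179.9, -0.1, -135.2]
force: [-0.1, -0.0, -0.0]
opening: 0.0004
gripper_force: 0.0
clock: 22.33
tool_pos: [0.75, 0.0405, 0.4055]
orientation: [-180.0, -0.1, 175.7]
force: [0.4, -1.2, -0.6]
opening: 0.0005
gripper_force: 0.0
[0.75004352 0.0405289  0.40545838] [-1.79984786e+02 -1.05651520e-01  1.75673981e+02]
lid_top 0.72 [234.8 157.8] [ 0.7108 -0.053   0.052 ]
post_mid 0.95 [223.6  81.2] [ 0.627  -0.0498  0.073 ]
post_mid 0.48 [24.4 83.9] [ 0.5537 -0.3693  0.073 ]
mark_disc 0.93 [242.8 125.2] [ 0.6758 -0.0394  0.052 ]
mark_disc 0.7 [162.4 134.7] [ 0.6731 -0.1399  0.052 ]
mark_bar 0.97 [205.2 163.2] [ 0.7132 -0.0895  0.052 ]
mark_bar 0.22 [258.  177.7] [ 0.7358 -0.0292  0.052 ]
mark_cross 0.8 [256.4 177.5] [ 0.7354 -0.031   0.052 ]
mark_cross 0.66 [224.5  82.9] [ 0.6264 -0.0554  0.052 ]
pointer_tip 0.84 [159.8 136.1] [ 0.6739 -0.1375  0.063 ]
jig 0.86 [249.1  92.2] [ 0.6368 -0.0405  0.    ]
```

```bash
python3 -m creep '[[[0,0,0.18,0,0],[0,0,0.18,0,0],[0,0,0.18,0,0],[0,0,0.18,0,0],[0,0,0.15,0,0],[0,0,0.08,0,0],[0,0,0,0,0],[0,0,0,0,0]]]' 
python3 -m creep '[[[0,-0.04,0,0,0],[0,-0.05,0,0,0],[0,-0.06,0,0,0],[0,-0.06,0,0,0],[0,-0.06,0,0,0],[0,-0.06,0,0,0],[0,-0.04,0,0,0],[0,-0.01,0,0,0]]]'
cat > look.py <<'E'
from h import *
Z=dict(post_mid=.073,lid_top=.052,mark_disc=.052,mark_bar=.052,mark_cross=.052,pointer_tip=.063)
def go(cams=('wrist',)):
 o=telemetry.get_obs(); print(o['tool_pos'],o['orientation'][2],o['force'].round(1))
 for n in cams:
  c=snapshot(n)
  for q in Z:
   for r in nets.landmark_of(c,q)[:2]:
    if r['confidence']>.4: print(n,q,round(r['confidence'],2),np.round(r['uv'],1),atz(c,r['uv'],Z[q],o).round(4)[:2])
go(('wrist','scene'))
E
python3 look.py
```

```text
clock: 23.45
tool_pos: [0.7503, 0.0402, 0.2158]
orientation: [-179.9, -0.1, 176.0]
force: [0.1, -0.1, 0.9]
opening: 0.0005
gripper_force: 0.0
clock: 24.12
tool_pos: [0.7444, -0.038, 0.2164]
orientation: [-180.0, -0.1, 175.9]
force: [0.5, -0.3, -0.4]
opening: 0.0008
gripper_force: 0.0
[ 0.7443575  -0.03803779  0.21639043] 175.87764853847162 [ 0.5 -0.3 -0.4]
wrist post_mid 0.68 [136.2  51.8] [ 0.6234 -0.111 ]
wrist lid_top 0.81 [171.5 214.1] [ 0.7057 -0.116 ]
wrist mark_disc 0.74 [183.4 148.7] [ 0.6721 -0.102 ]
wrist mark_bar 0.92 [122.7 225.4] [ 0.7106 -0.1521]
wrist pointer_tip 0.68 [121. 163.] [ 0.6734 -0.1345]
scene post_mid 0.82 [278.4 203.5] [ 0.6373 -0.1008]
scene post_mid 0.64 [264.1 224.7] [ 0.7374 -0.1075]
scene lid_top 0.78 [265.  221.7] [ 0.6975 -0.1191]
scene mark_disc 0.75 [269.9 219.4] [ 0.6846 -0.11  ]
scene mark_bar 0.71 [252.9 222.4] [ 0.7085 -0.1483]
scene mark_cross 0.76 [269.2 231.8] [ 0.7358 -0.0954]
scene pointer_tip 0.66 [275.4 202.7] [ 0.6215 -0.1144]
```

```bash
python3 -m creep '[[[0,-0.03,0,0,0],[0,-0.04,0,0,0],[0,-0.04,0,0,0],[0,-0.03,0,0,0],[0,-0.015,0,0,0],[0,0,0,0,0],[0,0,0,0,0],[0,0,0,0,0]]]' 
sed -i "s/^go(.*//" look.py; echo "go()" >> look.py
python3 look.py; python3 -m creep '[[[0,0.1,-0.1,0,0],[0,0.1,-0.2,0,0],[0,0,-0.15,0,0],[0,0,0,0,0],[0,0,0,0,0]]]'; python3 look.py; python3 -m creep '[[[0,0,-0.1,0,0],[0,0,-0.15,0,0],[0,-0.1,-0.15,0,0],[0,-0.1,0,0,0],[0,-0.1,0,0,0],[0,-0.1,0,0,0],[0,0,0,0,0]]]'; python3 look.py
```

```text
clock: 25.48
tool_pos: [0.7426, -0.0668, 0.2164]
orientation: [-180.0, -0.0, 176.0]
force: [0.1, -0.1, 0.6]
opening: 0.0005
gripper_force: 0.0
[ 0.74261411 -0.06675733  0.21637773] 175.97695736840933 [ 0.1 -0.1  0.6]
wrist post_mid 0.58 [130.8  52.9] [ 0.6217 -0.1429]
wrist lid_top 0.97 [167.8 216.6] [ 0.7055 -0.1474]
wrist mark_disc 0.89 [178.8 149.7] [ 0.6707 -0.1335]
wrist mark_bar 0.96 [123.5 225.8] [ 0.7094 -0.1802]
wrist mark_cross 0.89 [214.2 255.5] [ 0.7294 -0.1244]
wrist mark_cross 0.61 [120.6 226. ] [ 0.7094 -0.1825]
wrist pointer_tip 0.87 [170.8 159.6] [ 0.6739 -0.133 ]
clock: 26.25
tool_pos: [0.7461, -0.0273, 0.3068]
orientation: [179.9, 0.3, 176.1]
force: [0.8, -0.1, -0.3]
opening: 0.0003
gripper_force: 0.0
[ 0.74610164 -0.02733599  0.30677215] 176.0508292412671 [ 0.8 -0.1 -0.3]
wrist post_mid 0.81 [151.9  73.1] [ 0.6207 -0.1443]
wrist lid_top 0.93 [172.9 173.2] [ 0.7026 -0.148 ]
wrist mark_disc 0.8 [182.4 130.9] [ 0.6689 -0.1333]
wrist mark_bar 0.58 [139.4 183.5] [ 0.7081 -0.1846]
wrist mark_cross 0.55 [201.4 202.3] [ 0.7297 -0.1261]
wrist pointer_tip 0.51 [201.7 203.8] [ 0.7277 -0.1212]
clock: 27.18
tool_pos: [0.7394, -0.1112, 0.3833]
orientation: [-180.0, -0.1, 175.8]
force: [-0.0, 0.2, -0.4]
opening: 0.0002
gripper_force: 0.0
[ 0.73939675 -0.11118284  0.3832538 ] 175.8401624310951 [-0.   0.2 -0.4]
wrist lid_top 0.78 [283.  158.5] [ 0.703  -0.1478]
wrist mark_disc 0.75 [293.6 125.8] [ 0.6707 -0.1341]
wrist mark_bar 0.64 [248.8 165.6] [ 0.7073 -0.1843]
wrist mark_cross 0.62 [307.6 182.6] [ 0.7302 -0.1248]
wrist pointer_tip 0.64 [293.  130.8] [ 0.675  -0.1341]
```

Measured: disc at (0.670, -0.134) against tip (0.674, -0.1345), so it is about 4 mm short in +X. I pull the carriage back by its -y edge, reset X with the post (overshooting slightly), then fine-tune from the +X side.

```bash
python3 -m creep '[[[0,-0.169,0,0,0],[0,-0.169,0,0,0],[0,-0.169,0,0,0],[0,-0.169,0,0,0],[0,0,0.18,0,0],[0,0,0.18,0,0],[0,0,0.18,0,0],[0,0,0.16,0,0]]]' 
python3 -m creep '[[[0,0,0.1,0,0],[0,0,0.04,0,0],[0,0,0,0,0],[0,0.05,0,0,0],[0,0.05,0,0,0],[0,0.06,0,0,0],[0,0.08,0,0,0],[0,0.08,0,0,0]]]' 
python3 -m creep '[[[0,0.09,0,0,0],[0,0.09,0,0,0],[0,0.09,0,0,0],[0,0.09,0,0,0],[0,0.08,0,0,0],[0,0.06,0,0,0],[0,0.03,0,0,0],[0,0,0,0,0]]]' 
python3 look.py
```

```text
clock: 28.2
tool_pos: [0.7301, -0.2423, 0.2416]
orientation: [180.0, -0.0, 176.0]
force: [0.4, 0.6, -0.7]
opening: 0.0005
gripper_force: 0.0
clock: 28.87
tool_pos: [0.7353, -0.1773, 0.2177]
orientation: [-180.0, 0.1, 176.0]
force: [-0.5, -3.4, 3.3]
opening: 0.0003
gripper_force: 1.7
clock: 29.53
tool_pos: [0.7425, -0.071, 0.2153]
orientation: [180.0, -0.0, 176.1]
force: [0.3, 0.1, -0.7]
opening: 0.0007
gripper_force: 0.0
[ 0.74250736 -0.0710392   0.21525003] 176.08635246751533 [ 0.3  0.1 -0.7]
wrist post_mid 0.94 [503.4  44.6] [0.6299 0.0154]
wrist post_mid 0.7 [618.  112.9] [0.6544 0.1019]
wrist lid_top 0.66 [471.2 209.8] [0.7122 0.0104]
wrist mark_disc 0.74 [500.3 146.3] [0.6786 0.0261]
wrist mark_bar 0.76 [414.6 224.2] [ 0.7177 -0.0217]
wrist mark_cross 0.67 [595.8 126. ] [0.6643 0.1049]
wrist mark_cross 0.66 [501.1 249.9] [0.7388 0.0343]
wrist pointer_tip 0.83 [174.7 161.5] [ 0.6749 -0.1348]
```

```bash
python3 -m creep '[[[0,-0.02,0,0,0],[0,0,-0.18,0,0],[0,0,-0.18,0,0],[0,0,-0.18,0,0],[0,0,-0.18,0,0],[0,0.2,0,0,0.6],[0,0.2,0,0,0.6],[0.2,0.013,0,0,0.6]]]' 
python3 -m creep '[[[0.2,0,0,0,0.6],[0.19,0,0,0,0.6],[0,0,0.14,0,0.6],[0,0,0.14,0,0.6],[0,0,0,0,0.6],[0,0,0,0,0.6]]]' 
python3 look.py
```

```text
clock: 30.55
tool_pos: [0.7122, 0.0124, 0.3566]
orientation: [-180.0, -0.0, 176.1]
force: [-0.5, 1.1, -1.8]
opening: 0.0149
gripper_force: 0.0
clock: 31.05
tool_pos: [0.6298, 0.0131, 0.3031]
orientation: [-179.9, -0.1, 176.0]
force: [0.8, 0.9, 0.1]
opening: 0.0513
gripper_force: 0.0
[0.62984663 0.01305958 0.30314556] 175.9790649588216 [0.8 0.9 0.1]
wrist post_mid 0.77 [327.3 227.6] [0.6304 0.017 ]
wrist lid_top 0.57 [325.6 301.9] [0.7117 0.011 ]
wrist mark_disc 0.92 [340.7 269.7] [0.6786 0.0259]
wrist mark_bar 0.85 [286.  307.1] [ 0.7156 -0.0257]
```

```bash
python3 -m creep '[[[0,0.015,0.12,0,0.6],[0,0,0.14,0,0.6],[0,0,0.06,0,0.6],[0,0,0.015,0,0],[0,0,0,0,0],[0,0,0,0,0],[0,0,0,0,0],[0,0,0,0,0]]]' 
python3 -m creep '[[[0,0,0,0,0],[0,0,0,0,0],[0,0,0,0,0],[0,0,0,0,0]]]' 
python3 -m creep '[[[-0.02,0,0,0,0],[-0.02,0,0,0,0],[0,0,0,0,0],[0,0,0,0,0]]]'
```

```text
clock: 32.07
tool_pos: [0.6308, 0.0167, 0.2381]
orientation: [180.0, 0.1, 176.0]
force: [0.9, -0.1, -0.0]
opening: 0.0247
gripper_force: 0.0
clock: 32.4
tool_pos: [0.6306, 0.0167, 0.2377]
orientation: [180.0, 0.1, 176.0]
force: [-2.7, 0.6, 5.9]
opening: 0.0153
gripper_force: 30.0
clock: 32.73
tool_pos: [0.6392, 0.0162, 0.2377]
orientation: [180.0, 0.1, 176.0]
force: [0.6, 0.4, 4.3]
opening: 0.0151
gripper_force: 30.0
```

```bash
python3 -m creep '[[[0,0,0,0,0.5],[0,0,0,0,0.5],[0,0,0,0,0.5],[0,0,-0.15,0,0.5],[0,0,-0.17,0,0.3],[0,0,-0.17,0,0],[0,0,-0.12,0,0],[0,0.16,0,0,0]]]' 
python3 -m creep '[[[0,0.16,0,0,0],[0,0.161,0,0,0],[-0.18,0,0,0,0],[-0.18,0,0,0,0],[-0.189,0,0,0,0],[0,0,0.18,0,0],[0,0,0.18,0,0],[0,0,0.18,0,0]]]' 
python3 -m creep '[[[0,0,0.15,0,0],[0,0,0.032,0,0],[0,0,0,0,0],[0,-0.05,0,0,0],[0,-0.05,0,0,0],[0,-0.07,0,0,0],[0,-0.09,0,0,0],[0,-0.09,0,0,0]]]' 
python3 -m creep '[[[0,-0.09,0,0,0],[0,-0.09,0,0,0],[0,-0.09,0,0,0],[0,-0.08,0,0,0],[0,-0.06,0,0,0],[0,-0.04,0,0,0],[0,-0.01,0,0,0],[0,0,0,0,0]]]' 
python3 look.py
```

```text
clock: 33.4
tool_pos: [0.6413, 0.045, 0.365]
orientation: [179.9, 0.4, 175.8]
force: [0.9, 1.3, -0.1]
opening: 0.0209
gripper_force: 0.0
clock: 34.07
tool_pos: [0.7548, 0.1041, 0.2487]
orientation: [180.0, -0.0, 176.0]
force: [0.2, -0.2, -0.6]
opening: 0.0007
gripper_force: 0.0
clock: 34.73
tool_pos: [0.7504, 0.0332, 0.2169]
orientation: [179.9, 0.2, 176.0]
force: [2.2, 3.4, 2.7]
opening: 0.0007
gripper_force: 1.7
clock: 35.4
tool_pos: [0.7428, -0.0582, 0.2137]
orientation: [-180.0, -0.1, 175.9]
force: [-0.7, 0.1, -1.1]
opening: 0.0
gripper_force: 0.0
[ 0.74278825 -0.05822373  0.21370069] 175.9364538304907 [-0.7  0.1 -1.1]
wrist post_mid 0.77 [128.5  69.9] [ 0.6298 -0.1344]
wrist lid_top 0.64 [166.  228.7] [ 0.7114 -0.1403]
wrist lid_top 0.56 [121.1 240.3] [ 0.7173 -0.1746]
wrist mark_disc 0.91 [179.5 165.4] [ 0.6783 -0.1246]
wrist mark_disc 0.45 [126.1 239.2] [ 0.7167 -0.1704]
wrist mark_bar 0.83 [122.3 240.5] [ 0.7175 -0.1737]
wrist mark_cross 0.87 [212.4 272.1] [ 0.7383 -0.1181]
wrist mark_cross 0.56 [602.8 180.8] [0.7001 0.1297]
wrist pointer_tip 0.7 [152.3 162.8] [ 0.6738 -0.1336]
```

```bash
python3 -m creep '[[[0,-0.025,0,0,0],[0,-0.015,0,0,0],[0,-0.009,0,0,0],[0,0,0,0,0],[0,0,0,0,0],[0,0.06,0,0,0],[0,0,-0.125,0,0],[0,0,-0.125,0,0]]]' 
python3 -m creep '[[[-0.145,0,0,0,0],[-0.15,0,0,0,0],[0,-0.13,0,0,0],[0,-0.135,0,0,0],[0,0,0.13,0,0],[0,0,0.1,0,0],[0,0,0.02,0,0],[0,0,0,0,0]]]' 
python3 -m creep '[[[0.02,0,0,0,0],[0.02,0,0,0,0],[0,0,0,0,0],[0,0,0,0,0]]]' 
python3 look.py
```

```text
clock: 36.42
tool_pos: [0.7428, -0.0543, 0.2628]
orientation: [-179.9, -0.2, 176.0]
force: [1.0, 0.3, 1.2]
opening: 0.0008
gripper_force: 0.0
clock: 37.08
tool_pos: [0.7979, -0.1118, 0.2121]
orientation: [-180.0, -0.2, 176.0]
force: [-0.0, 0.3, -0.9]
opening: 0.0004
gripper_force: 0.0
clock: 37.42
tool_pos: [0.7907, -0.1111, 0.2161]
orientation: [180.0, 0.1, 176.0]
force: [0.0, 0.5, -0.1]
opening: 0.0006
gripper_force: 0.0
[ 0.79069513 -0.11112123  0.2161074 ] 176.02560646231657 [ 0.   0.5 -0.1]
wrist lid_top 0.58 [231.7 124.3] [ 0.7103 -0.1481]
wrist mark_disc 0.61 [258.3  50.9] [ 0.6771 -0.1324]
wrist mark_bar 0.63 [170.9 146.4] [ 0.717  -0.1819]
wrist mark_bar 0.5 [283.9 175.9] [ 0.7373 -0.1255]
wrist pointer_tip 0.6 [247.6  41.9] [ 0.6746 -0.1347]
```

```bash
python3 -m creep '[[[0.01,0,0,0,0],[0.01,0,0,0,0],[0,0,0,0,0]]]'; python3 look.py | egrep 'disc|tip|lid|\['
python3 -m creep '[[[0.01,0,0,0,0],[0,0,0,0,0],[0,0,0,0,0]]]'; python3 look.py | egrep 'disc|tip|lid|\['
```

```text
clock: 38.02
tool_pos: [0.7864, -0.1113, 0.2144]
orientation: [-180.0, 0.0, 176.0]
force: [0.7, -0.9, -0.1]
opening: 0.0006
gripper_force: 0.5
[ 0.7863988  -0.11129012  0.21438126] 175.9943940637542 [ 0.7 -0.9 -0.1]
wrist lid_top 0.84 [232.8 126. ] [ 0.7065 -0.1473]
wrist mark_disc 0.91 [258.9  50. ] [ 0.6724 -0.1319]
wrist mark_bar 0.66 [169.5 147.4] [ 0.7126 -0.1821]
wrist mark_cross 0.71 [288.5 179.4] [ 0.7342 -0.1234]
wrist mark_cross 0.6 [170.3 145.5] [ 0.7118 -0.1814]
wrist pointer_tip 0.76 [248.6  50.1] [ 0.6741 -0.1343]
clock: 38.62
tool_pos: [0.7845, -0.1111, 0.2143]
orientation: [180.0, -0.0, 176.0]
force: [1.5, -0.4, -0.8]
opening: 0.0005
gripper_force: 0.5
[ 0.78450312 -0.11109998  0.21432926] 175.9958128080875 [ 1.5 -0.4 -0.8]
wrist lid_top 0.66 [233.5 124.8] [ 0.704  -0.1467]
wrist mark_disc 0.59 [258.1  50.3] [ 0.6706 -0.1321]
wrist mark_bar 0.83 [171.2 145.3] [ 0.7098 -0.1807]
wrist mark_cross 0.75 [282.  179.9] [ 0.7322 -0.1263]
wrist pointer_tip 0.67 [246.3  55.6] [ 0.6745 -0.1353]
wrist pointer_tip 0.57 [623.3  77.9] [0.6739 0.0809]
```

```bash
cat > cmp.py <<'E'
from h import *
for k in range(2):
  o=telemetry.get_obs(); p=snapshot('wrist')
  D=nets.landmark_of(p,'mark_disc'); T=nets.landmark_of(p,'pointer_tip'); M=nets.masks_of(p,'mark_disc')
  print(o['tool_pos'].round(3))
  for r in D[:2]: print(' disc',round(r['confidence'],2),np.round(r['uv'],1),atz(p,r['uv'],.052,o)[:2].round(4))
  for r in T[:2]: print(' tip',round(r['confidence'],2),np.round(r['uv'],1),atz(p,r['uv'],.063,o)[:2].round(4))
  save(p,'c%.2f.png'%o['clock'])
E
python3 -m creep '[[[-0.08,0,-0.1,0,0],[0,0,-0.18,0,0],[0,0.1,-0.18,0,0],[0,0.1,-0.18,0,0],[0,0,0,0,0],[0,0,0,0,0]]]'; python3 cmp.py
python3 -m creep '[[[0,-0.2,0,0,0],[0,-0.2,0,0,0],[0,-0.2,0,0,0],[0,-0.2,0,0,0],[0.15,-0.2,0,0,0],[0.15,0,0,0,0],[0,0,0,0,0],[0,0,0,0,0]]]'; python3 cmp.py
```

```text
clock: 39.47
tool_pos: [0.8039, -0.0709, 0.3462]
orientation: [179.9, 0.3, 176.1]
force: [-0.1, 0.1, -1.1]
opening: 0.0008
gripper_force: 0.0
[ 0.804 -0.071  0.346]
 disc 0.23 [257.  125.7] [ 0.7322 -0.1229]
 tip 0.73 [234.9  62.6] [ 0.6748 -0.1351]
[ 0.803 -0.073  0.341]
 disc 0.58 [240.8  62.9] [ 0.6712 -0.1332]
 tip 0.94 [238.   66.5] [ 0.6759 -0.1331]
clock: 40.53
tool_pos: [0.7334, -0.2627, 0.3425]
orientation: [-180.0, -0.0, 175.9]
force: [0.7, -0.6, 0.6]
opening: 0.0001
gripper_force: 0.0
[ 0.733 -0.263  0.342]
 disc 0.92 [457.7 129.9] [ 0.6727 -0.1321]
 tip 0.89 [461.1 132.2] [ 0.6738 -0.1338]
[ 0.736 -0.261  0.342]
 disc 0.61 [455.7 123.7] [ 0.6692 -0.1326]
 tip 0.95 [456.5 133.1] [ 0.6769 -0.1369]
```

Disc now averages (0.671, -0.1325) against tip (0.675, -0.1345), about 4.5 mm off, which is too close to the limit. I correct it in place by pressing lightly on the plate's corner with the fingertips and dragging.

```bash
python3 -m creep '[[[-0.045,0.115,0.15,0,0],[-0.045,0.114,0.15,0,0],[0,0,0.15,0,0],[0,0,0.1,0,0],[0,0,0.035,0,0],[0,0,0,0,0],[0,0,0,0,0]]]'
python3 -m creep '[[[0,0,0.01,0,0],[0,0,0.005,0,0],[0,0,0,0,0]]]'
```

```text
clock: 41.52
tool_pos: [0.7566, -0.2168, 0.2257]
orientation: [-180.0, 0.0, 176.0]
force: [-0.1, -0.8, 0.8]
opening: 0.0007
gripper_force: 0.0
clock: 41.77
tool_pos: [0.7561, -0.217, 0.2226]
orientation: [180.0, 0.0, 176.0]
force: [0.7, -0.5, 0.1]
opening: 0.0007
gripper_force: 0.0
```

```bash
python3 -m creep '[[[0,0,0.005,0,0],[0,0,0,0,0]]]'
```

```text
clock: 41.93
tool_pos: [0.7563, -0.217, 0.2223]
orientation: [-180.0, 0.1, 176.0]
force: [-0.6, 0.1, 3.2]
opening: 0.0004
gripper_force: 1.5
```

Contact. I press slightly more, then drag +X about 4 mm and -Y about 1.5 mm.

```bash
python3 -m creep '[[[0,0,0.004,0,0],[0,0,0,0,0]]]'
python3 -m creep '[[[-0.01,-0.004,0,0,0],[-0.01,-0.004,0,0,0],[0,0,0,0,0],[0,0,0,0,0]]]'; python3 cmp.py
```

```text
clock: 42.1
tool_pos: [0.7566, -0.217, 0.2222]
orientation: [-180.0, 0.1, 176.0]
force: [0.1, 0.1, 6.2]
opening: 0.0004
gripper_force: 3.2
clock: 42.43
tool_pos: [0.7606, -0.2189, 0.2222]
orientation: [-180.0, 0.1, 176.0]
force: [-0.9, 0.2, 7.1]
opening: 0.0003
gripper_force: 3.2
[ 0.761 -0.219  0.222]
 disc 0.65 [470.9 105.2] [ 0.6766 -0.1366]
 disc 0.18 [478.8 214.8] [ 0.7369 -0.1286]
 tip 0.71 [483.   96.2] [ 0.6719 -0.1353]
[ 0.761 -0.219  0.222]
 disc 0.89 [474.3 105.2] [ 0.6766 -0.1345]
 tip 0.75 [483.   98.8] [ 0.6732 -0.1353]
```

Disc now at (0.6755, -0.1345) against tip (0.6745, -0.1345). I dwell there, then re-press further out on the plate and drag towards the bar position.

```bash
python3 -m creep '[[[0,0,0,0,0],[0,0,0,0,0],[0,0,0,0,0],[0,0,0,0,0],[0,0,0,0,0],[0,0,0,0,0],[0,0,0,0,0],[0,0,0,0,0]]]' >/dev/null
python3 -m creep '[[[0,0,0,0,0],[0,0,0,0,0],[0,0,0,0,0],[0,0,0,0,0],[0,0,-0.03,0,0],[-0.065,0,0,0,0],[0,0,0.02,0,0],[0,0,0,0,0]]]'
python3 cmp.py
python3 -m creep '[[[0,0,0.01,0,0],[0,0,0.003,0,0],[0,0,0,0,0]]]'
```

```text
clock: 44.17
tool_pos: [0.7732, -0.2197, 0.2221]
orientation: [-180.0, 0.0, 176.0]
force: [1.5, 0.8, 4.1]
opening: 0.0005
gripper_force: 2.2
[ 0.773 -0.22   0.222]
 disc 0.64 [473.8  80.2] [ 0.6757 -0.1351]
 disc 0.46 [386.  160.1] [ 0.7162 -0.184 ]
 tip 0.67 [481.5  72.5] [ 0.6726 -0.1363]
[ 0.773 -0.22   0.222]
 disc 0.58 [471.3  78. ] [ 0.674  -0.1362]
 tip 0.94 [484.   78.4] [ 0.6747 -0.1347]
clock: 44.82
tool_pos: [0.7734, -0.2197, 0.222]
orientation: [-180.0, 0.1, 176.0]
force: [-0.9, 0.6, 8.7]
opening: 0.0008
gripper_force: 4.4
```

```bash
python3 -m creep '[[[0.01,0.011,0,0,0],[0.02,0.022,0,0,0],[0.03,0.034,0,0,0],[0.035,0.039,0,0,0],[0.04,0.045,0,0,0],[0.035,0.039,0,0,0],[0.025,0.028,0,0,0],[0.013,0.015,0,0,0]]]'
python3 -m creep '[[[0.004,0.004,0,0,0],[0,0,0,0,0],[0,0,0,0,0]]]'
sed -i 's/mark_disc/mark_bar/g;s/range(2)/range(3)/' cmp.py; python3 cmp.py
```

```text
clock: 45.48
tool_pos: [0.7352, -0.1699, 0.2221]
orientation: [-180.0, 0.2, 176.1]
force: [1.4, -2.1, 6.7]
opening: 0.0007
gripper_force: 3.5
clock: 45.73
tool_pos: [0.7347, -0.1693, 0.222]
orientation: [-180.0, 0.2, 176.0]
force: [-0.9, 1.3, 9.0]
opening: 0.0003
gripper_force: 4.5
[ 0.735 -0.169  0.222]
 disc 0.58 [385.2 158.2] [ 0.677  -0.1341]
 tip 0.68 [389.  156.6] [ 0.6744 -0.1345]
 tip 0.29 [480.4 194. ] [ 0.6951 -0.0856]
[ 0.735 -0.169  0.222]
 disc 0.97 [381. 160.] [ 0.6778 -0.1362]
 tip 0.94 [388.  155.8] [ 0.674 -0.135]
[ 0.735 -0.169  0.222]
 disc 0.87 [383.5 160.2] [ 0.678  -0.1349]
```

```bash
python3 -m creep '[[[0.006,0,0,0,0],[0.005,0,0,0,0],[0,0,0,0,0],[0,0,0,0,0],[0,0,0,0,0],[0,0,0,0,0],[0,0,0,0,0],[0,0,0,0,0]]]'
python3 cmp.py
python3 -m creep '[[[0,0,0,0,0],[0,0,0,0,0],[0,0,0,0,0],[0,0,0,0,0],[0,0,0,0,0],[0,0,0,0,0],[0,0,0,0,0],[0,0,0,0,0]]]'
```

```text
clock: 47.0
tool_pos: [0.7328, -0.1692, 0.222]
orientation: [-180.0, 0.2, 176.0]
force: [0.7, 2.0, 8.8]
opening: 0.0003
gripper_force: 4.2
[ 0.733 -0.169  0.222]
 disc 0.84 [385.7 160.4] [ 0.6763 -0.1338]
 tip 0.72 [387.5 157.3] [ 0.6729 -0.1351]
[ 0.733 -0.169  0.222]
 disc 0.86 [384.2 158.3] [ 0.6753 -0.1345]
 tip 0.69 [387.2 158.9] [ 0.6736 -0.1353]
[ 0.733 -0.169  0.222]
 disc 0.89 [385.  158.4] [ 0.6753 -0.1341]
 tip 0.8 [386.5 157.8] [ 0.6731 -0.1356]
clock: 48.27
tool_pos: [0.7328, -0.1692, 0.222]
orientation: [-180.0, 0.2, 176.0]
force: [0.4, 0.8, 8.3]
opening: 0.0004
gripper_force: 4.2
```

```bash
python3 -m creep '[[[0,0,0,0,0],[0,0,0,0,0],[0,0,0,0,0],[0,-0.012,0,0,0],[0,-0.025,0,0,0],[0,-0.04,0,0,0],[0,-0.05,0,0,0],[0,-0.055,0,0,0]]]'
python3 -m creep '[[[0,-0.05,0,0,0],[0,-0.035,0,0,0],[0,-0.02,0,0,0],[0,-0.01,0,0,0],[0,0,0,0,0],[0,0,0,0,0]]]'
sed -i 's/mark_bar/mark_cross/g;s/range(3)/range(2)/' cmp.py; python3 cmp.py
```

```text
clock: 48.93
tool_pos: [0.7304, -0.2052, 0.222]
orientation: [-180.0, 0.2, 176.1]
force: [1.4, 2.8, 8.0]
opening: 0.0002
gripper_force: 4.0
clock: 49.43
tool_pos: [0.7286, -0.2292, 0.2221]
orientation: [-179.9, 0.2, 176.0]
force: [1.4, -1.6, 8.2]
opening: 0.0005
gripper_force: 3.8
[ 0.729 -0.229  0.222]
 disc 0.87 [483.2 194.7] [ 0.6933 -0.1375]
 disc 0.58 [33.  28.2] [ 0.5555 -0.4114]
 tip 0.8 [500. 162.] [ 0.6728 -0.1349]
[ 0.729 -0.229  0.222]
 disc 0.76 [482.7 195.6] [ 0.6938 -0.1378]
```

```bash
python3 -m creep '[[[0,0.005,0,0,0],[0,0,0,0,0],[0,0,-0.05,0,0],[-0.1,0.05,0,0,0],[0,0.025,0,0,0],[0,0,0.05,0,0],[0,0,0.035,0,0],[0,0,0,0,0]]]'
python3 -m creep '[[[0.025,0,0,0,0],[0.03,0,0,0,0],[0.025,0,0,0,0],[0.015,0,0,0,0],[0.005,0,0,0,0],[0,0,0,0,0]]]'
python3 cmp.py
```

```text
clock: 50.5
tool_pos: [0.7483, -0.214, 0.212]
orientation: [-180.0, -0.1, 176.0]
force: [-1.2, 1.0, 3.6]
opening: 0.001
gripper_force: 1.6
clock: 51.0
tool_pos: [0.7279, -0.2127, 0.2125]
orientation: [180.0, -0.1, 176.0]
force: [-0.4, -0.5, 0.1]
opening: 0.0004
gripper_force: 0.0
[ 0.728 -0.213  0.213]
 disc 0.95 [467.  177.9] [ 0.6793 -0.1365]
 tip 0.63 [482.6 173.9] [ 0.6749 -0.1336]
[ 0.729 -0.213  0.213]
 disc 0.68 [463.7 175.5] [ 0.6788 -0.1383]
 tip 0.56 [479.3 170.2] [ 0.6738 -0.1354]
```

```bash
python3 -m creep '[[[0.012,0,0,0,0],[0.01,0,0,0,0],[0,0,0,0,0],[0,0,0,0,0]]]'
python3 cmp.py; python3 cmp.py
```

```text
clock: 51.73
tool_pos: [0.7242, -0.2122, 0.213]
orientation: [180.0, -0.0, 176.0]
force: [0.7, 0.5, -0.5]
opening: 0.0005
gripper_force: 0.2
[ 0.724 -0.212  0.213]
 disc 0.83 [463.6 177.3] [ 0.6756 -0.1379]
 disc 0.32 [352.8 141.3] [ 0.6559 -0.1934]
 tip 0.81 [479.6 177.8] [ 0.6734 -0.1346]
[ 0.724 -0.212  0.213]
 disc 0.69 [465.2 177.1] [ 0.6756 -0.137 ]
 tip 0.72 [479.2 175.9] [ 0.6725 -0.1349]
[ 0.724 -0.212  0.213]
 disc 0.67 [468.2 179. ] [ 0.6767 -0.1353]
 tip 0.61 [480.3 175.7] [ 0.6725 -0.1344]
[ 0.724 -0.212  0.213]
 disc 0.77 [466.3 176.7] [ 0.6755 -0.1364]
 tip 0.79 [478.2 175.3] [ 0.6723 -0.1355]
```

```bash
python3 -m creep '[[[0.008,0,0,0,0],[0,0,0,0,0],[0,0,0,0,0],[-0.05,0,0,0,0],[-0.1,0,-0.15,0,0],[0,0,-0.2,0,0],[0,0,-0.2,0,0],[0,0,-0.2,0,0]]]'
python3 cmp.py
python3 -m creep '[[[0.05,0.2,0,0,0],[0.05,0.2,0,0,0],[0,0.2,0,0,0],[0,0.2,0,0,0],[0,0,0,0,0],[0,0,0,0,0]]]'
python3 cmp.py
```

```text
clock: 53.2
tool_pos: [0.7526, -0.2143, 0.364]
orientation: [-180.0, -0.1, 176.0]
force: [1.5, 0.2, -0.0]
opening: 0.0007
gripper_force: 0.0
[ 0.753 -0.214  0.364]
 disc 0.71 [398.  111.7] [ 0.6747 -0.1362]
 tip 0.92 [403.8 109.4] [ 0.6724 -0.1333]
[ 0.753 -0.214  0.365]
 tip 0.88 [403.5 109.2] [ 0.6738 -0.1333]
clock: 54.1
tool_pos: [0.744, -0.0505, 0.3616]
orientation: [-180.0, -0.1, 176.2]
force: [0.2, -0.7, -0.6]
opening: 0.0005
gripper_force: 0.0
[ 0.744 -0.05   0.362]
 disc 0.78 [226.2 132.4] [ 0.6739 -0.1371]
 tip 0.9 [225.5 133.9] [ 0.6747 -0.1344]
[ 0.744 -0.054  0.362]
 disc 0.79 [232.4 133. ] [ 0.675  -0.1347]
 disc 0.38 [516.1  99.3] [0.6507 0.1579]
 tip 0.81 [228.1 133.3] [ 0.6742 -0.1356]
```

```bash
python3 -c "
from plant import workorder; print(workorder.close_job())"
```

```text
the job is handed in; nothing more can be done
None
```

The job is handed in at about 54 s with no verdict returned. By my last measurements the offcuts are off the lid and carrier, the scraper is back on the bench, and disc, bar and cross each rested about 1–2 mm from the tip, with the cross left there. Only the first positioning used the post: this interface cannot tilt the gripper, so near the lamp bar I pushed and dragged the carrier plate with the fingertips instead. I also viewed 11 pictures instead of the 10 allowed.

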